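# Glue pot off the heat and covered

## Task

The washed-out glue pot has dried on the glowing ring of the hotplate. Push it smoothly across the glass, without lifting or tipping it and keeping the gripper out of its clean white inside, until it stands wholly within the white keep-warm ring; then take the lid from its rest and lower it gently into its seat on the pot, without dropping or forcing it, so that it sits fully down and level. Leave the other things on the bench where they are.

Things in the scene. Friction and masses are not known exactly. Their poses are not given: they have to be found in the camera images.
- hob: Tabletop twin ceramic hotplate, fixed: steel case 300 (x, depth) x 500 (y, width) mm, flat black glass top 60 mm above the bench; two ring markings on the glass 250 mm apart along its y axis. Origin under its centre on the bench; knobs on its -x face. Position and yaw vary.
- hot_ring: The glowing orange-red ring marking, 156 mm diameter, printed flush on the glass (no step); either the left or the right one. Origin at its centre on the glass, z up.
- warm_ring: The keep-warm marking: a thin white ring, 156 mm outside and 150 mm inside diameter, with a small white circle at its middle, printed flush on the glass (no step). Origin at its centre on the glass, z up.
- pot: Loose round glue pot without handles, straight-sided, blue enamel outside: 124 mm outside diameter, 80 mm high, about 0.65 kg (varies by a quarter), open top. Too wide to grasp across. It slides on the glass with ordinary friction (varies). Origin at the centre of its underside, z up.
- pot_rim (a point): Centre of the pot's mouth, level with the top of its rim, 80 mm above its underside. The mouth is 111 mm across inside; the rim is 6.5 mm thick.
- lining: The white enamel lining of the pot's inside, fixed in it; the gripper must not touch it. Origin 6 mm above the pot's underside on its axis.
- lid: Loose blue lid, 0.22 kg: a 108 mm plug 8 mm deep (chamfered) that drops into the pot's mouth with 1.5 mm to spare all round, under a 124 mm, 3 mm thick flange that lies on the rim. Origin: centre of the plug's underside; z: axis out of the knob side. Seated, the origin is 8 mm below pot_rim. Starts on the lid rest, its axis leaning 38 degrees from vertical towards the rest's -x.
- lid_knob (a point): Point on the lid's axis in the middle of its black knob, 36 mm above the plug's underside, 25 mm above the flange's top. The knob is an upright cylinder 30 mm in diameter and 26 mm high, on a thin stem.
- lid_rest: Fixed steel-wire rest on the bench, left or right of the hotplate: two bars 120 mm long, 64 mm apart, sloping at 38 degrees and rising towards its +x, with two short pegs (4 mm radius, 16 mm high) that hold the lid's lower edge, on a 120 x 100 mm foot plate. Origin on the bench under the lid's centre (the sloping surface is 46 mm above it there). Position and yaw vary.
- bowl: Bystander: black bowl, 120 mm across, 45 mm high, on the side of the hotplate away from the lid rest. Origin at the centre of its underside.
- jar: Bystander: amber glass jar with white cap, 84 mm diameter, 140 mm high. Origin at the centre of its underside.
- sander: Bystander: wooden sanding block 160 x 62 x 26 mm, long along its x. Origin at the centre of its underside.
- offcuts: Bystander: small stack of wooden offcuts 110 x 80 x 30 mm. Origin at the centre of its underside.
- straightedge: Bystander: steel straightedge 200 x 30 x 6 mm lying on the bench, long along its x. Origin at the centre of its underside.

How it is judged:
By the outcome, as a careful person would: the job done as asked, in the order asked, and still so for the second after the job is handed in, with the robot touching nothing.
It also fails if it takes over 72 s, if anything falls off the work surface, if the arm or the gripper's body presses on something with over 40 N, if the wrist force passes 120 N, or if a joint passes its speed limit or range.

## Robot

A 6-joint arm with a two-finger parallel gripper is mounted at the origin on the work surface. World frame = base frame: x ahead of the robot, y to its left, z up, the work surface at z = 0. Lengths are in m, angles in rad, forces in N, time in s.
With the tool pointing down it reaches from about 0.35 to 0.85 m from the base axis. Payload 8.1 kg.
Tool frame: the origin (TCP) lies between the finger pads; the fingertips stand 11 mm ahead of it and the grasp point (between the pads) lies 8 mm behind it; y points along the fingers, x is the direction in which the jaws open and shut, and the axes are right-handed (so a half turn about y gives the same grasp; the last joint's range is limited). The gripper opens to 93 mm and grips with 3 to 60 N. Pads are 15 mm wide; open, the fingers measure 128 mm over their backs; the gripper's body (75 mm by 188 mm) begins 65 mm behind the grasp point.
Start: joints at [1.245, 0.13, 1.488, -0, 1.523, -0.085], TCP at [0.143, 0.583, 0.23] pointing down, gripper open.
Joint ranges: [-2.96, 2.96], [-0.89, 2.26], [0.02, 2.5], [-1.34, 4.48], [0, 2.73], [-2.66, 2.66]. Speed limits (rad/s): [2.39, 2.39, 2.79, 3.14, 3.14, 3.14].

## Interface

Orientations are given as a rotation vector (axis times angle).
In Python, from plant import readout, optics, robot gives the robot as it stands.
- The arm moves only by the shell command python3 -m creep 'ROWS' [FORCE]. ROWS is JSON, a list that holds one entry, the list of rows, each a list of 7 numbers: the closure, from 0 (fully open) to 1 (shut), then the shift along the tool's x, y, z in cm, then the turn, a rotation vector about the tool's x, y, z in degrees. In form: [[[grip, x, y, z, wx, wy, wz], ...]]. A call has exactly 8 rows; each row shifts and turns the pose as measured when the row begins, along the tool's axes as they then stand; what a row does not reach is not made up. A row lasts 1/10 s, in which the tool goes at most 50 mm and 8.59 degrees, less where a joint would pass 70% of its speed; a pose out of reach is approached as far as the arm can. A call is refused whole if a number of a shift passes 5 or a number of a turn 8.59, either way. A call with a gripper value outside its range is refused whole. The fingers move at their own pace and stop on an object; FORCE is the grip in N (left out, the last holds). Time passes only in rows, so rows that do not move let the fingers close, or fill a call up. It gives the time, the measured TCP pose, the force and the opening at its end, in the units of the state.
- readout.read_state(): the state, without advancing time (a new reading comes with each control period).
- optics.read_camera(name): name is "side" or "top" or "wrist"; returns a dict with "frame" (384x512x3 uint8, red, green, blue), "depth" (384x512 float32, m along the optical axis (not along the pixel's ray), 0 where there is no reading), "intrinsics" (3x3 intrinsics, pixels), "R" (3x3) and "t" (3): a world point X has camera coordinates R X + t. Camera axes: x right, y down, z forward; pixel columns grow to the right and rows downward; lengths in m; the calibration is good to about 2 mm. A picture is of the moment at which its call begins.
- robot.close_job(): hands the job in, once; it reports no verdict.
The state is a dict: "t": time; "q": joint angles; "dq": joint speeds; "joint_torque": joint torques, N m; "tool_pos": TCP position; "orientation": TCP orientation; "force": force on the tool from outside, world axes, zero at the start; "wrist_torque": the same for the moment, N m; "opening": finger opening in m.
Only numpy, scipy, OpenCV 4.12 (cv2) and the standard library are available. Lean on these libraries where they do the work, as an engineer would, in place of code of your own. Each camera call takes 0.05 s, during which the arm holds its last target. There are 200 camera calls.

## Working session

There is one attempt and no reset: what is moved stays moved. The work goes in short steps, Python scripts to look and compute and a shell command to move; the robot and the scene stay as the last step left them, time stands still between calls to the robot, and variables do not carry over. Pictures are saved under pics/ and viewed, about 8 in all and at most 12, crops included, and the job is handed in when it is done.

```bash
ls; mkdir -p pics
cat > h.py <<'E'
import numpy as np, cv2
from scipy.spatial.transform import Rotation as Ro
from plant import readout, optics, robot
def cam(n):
    c=optics.read_camera(n); return c
def pts(c):
    K=np.array(c["intrinsics"]);d=c["depth"];v,u=np.mgrid[:384,:512]
    p=np.stack([(u-K[0,2])/K[0,0]*d,(v-K[1,2])/K[1,1]*d,d],-1)
    return (p-np.array(c["t"]))@np.array(c["R"])   # R^T (p-t)
def onplane(c,uv,z):
    K=np.array(c["intrinsics"]);R=np.array(c["R"]);t=np.array(c["t"])
    uv=np.atleast_2d(np.asarray(uv,float))
    r=np.c_[(uv[:,0]-K[0,2])/K[0,0],(uv[:,1]-K[1,2])/K[1,1],np.ones(len(uv))]@R
    o=-R.T@t
    return o+r*((z-o[2])/r[:,2])[:,None]
def proj(c,X):
    p=np.atleast_2d(X)@np.array(c["R"]).T+np.array(c["t"]);q=p@np.array(c["intrinsics"]).T
    return q[:,:2]/q[:,2:]
def save(n,f): cv2.imwrite("pics/"+n,f[:,:,::-1])
def circ(P):
    A=np.c_[2*P[:,:2],np.ones(len(P))];s=np.linalg.lstsq(A,(P[:,:2]**2).sum(1),rcond=None)[0]
    return s[:2],np.sqrt(s[2]+s[:2]@s[:2])
def st():
    s=readout.read_state();return s
def toloc(target):
    s=st();R=Ro.from_rotvec(s["orientation"]).as_matrix();return R.T@(np.array(target)-s["tool_pos"])*100
E
python3 - <<'E'
from h import *
cs={n:cam(n) for n in("top","side")}
import pickle;pickle.dump(cs,open("c0.pkl","wb"))
save("a.png",np.hstack([cv2.resize(cs[n]["frame"],(400,300)) for n in cs]))
save("top0.png",cv2.resize(cs["top"]["frame"],(800,600)))
s=st();print(s["tool_pos"],s["orientation"],s["t"]);print(Ro.from_rotvec(s["orientation"]).as_matrix().round(3))
for n in cs: print(n,(-np.array(cs[n]["R"]).T@cs[n]["t"]).round(3), np.array(cs[n]["R"]).round(2).tolist())
E
```

```text
pics
[0.14291252 0.58224045 0.2287193 ] [-1.31441324 -1.02900519  1.03125151] 0.1
[[ 0.238 -0.001 -0.971]
 [ 0.971 -0.002  0.238]
 [-0.002 -1.     0.   ]]
top [ 0.333 -0.063  1.704] [[-0.01, -1.0, -0.01], [-0.99, 0.01, -0.11], [0.11, 0.01, -0.99]]
side [ 0.306 -0.886  0.866] [[0.97, -0.23, 0.02], [-0.14, -0.66, -0.74], [0.18, 0.72, -0.68]]
```

View pics/top0.png

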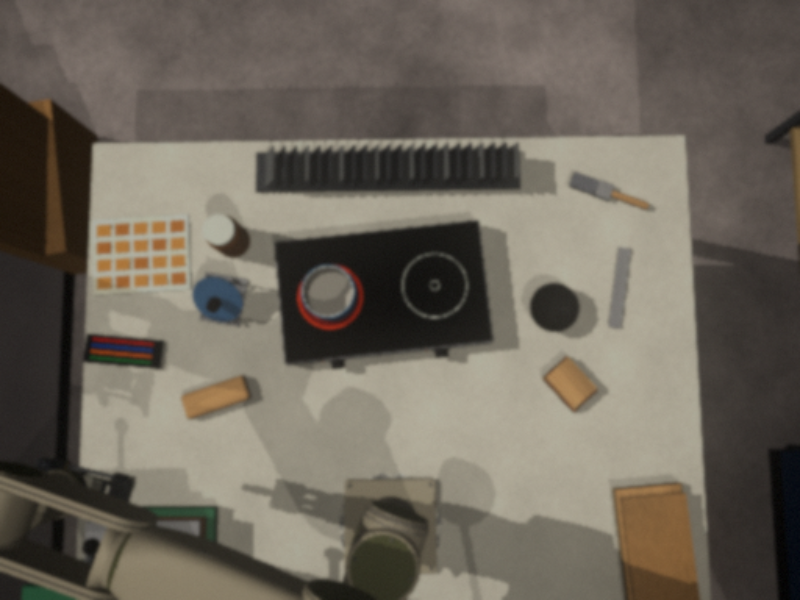

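View pics/a.png

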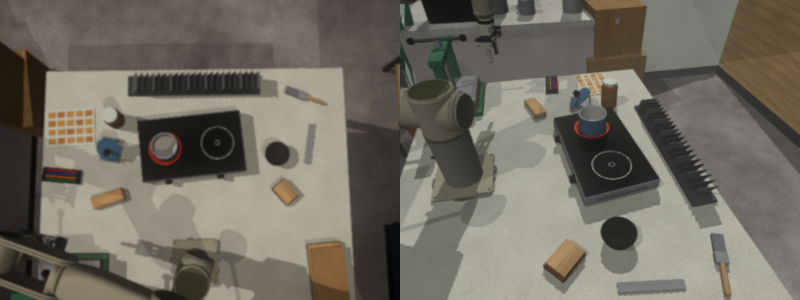

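The top view shows the pot on the red ring at about (330,293) and the white warm ring at (435,285). The lid on its rest is at (218,300) with its knob near (214,304), the jar at (222,233) and the sander at (216,397).

Run:
```python
from h import *
import pickle;cs=pickle.load(open("c0.pkl","rb"))
c=cs["top"];P=pts(c);s=512/800
f=c["frame"].astype(int);hsv=cv2.cvtColor(c["frame"],cv2.COLOR_RGB2HSV)
def box(x0,x1,y0,y1):
    m=np.zeros((384,512),bool);m[int(y0*s):int(y1*s),int(x0*s):int(x1*s)]=1;return m
# warm ring: bright in region
m=box(390,480,240,330)&(f.min(-1)>75)
v,u=np.nonzero(m);W=onplane(c,np.c_[u,v],0.06)
c0,r=circ(W);d=np.hypot(*(W[:,:2]-c0).T);k=d>0.06;c1,r1=circ(W[k]);print("warm",len(W),c1,r1,"mid",W[d<.02].mean(0))
m=box(285,375,250,340)&(f[...,0]>100)&(f[...,1]<70)&(f[...,2]<80);v,u=np.nonzero(m);W=onplane(c,np.c_[u,v],0.06)
c0,r=circ(W);print("hot",len(W),c0,r,np.std(np.hypot(*(W[:,:2]-c0).T)-r))
# pot rim via depth
R=P[box(280,380,240,345)];Z=R[:,2];print("potz",np.percentile(Z,[2,50,90,98,100]))
q=R[(Z>.125)&(Z<.16)];print("pot",len(q),circ(q),q[:,:2].min(0),q[:,:2].max(0))
w=cs["side"];PS=pts(w)
q2=PS[(PS[...,2]>.132)&(PS[...,2]<.15)&(np.hypot(PS[...,0]-q[:,0].mean(),PS[...,1]-q[:,1].mean())<.1)];print("side pot",len(q2),circ(q2),q2[:,:2].min(0),q2[:,:2].max(0), q2[:,2].max())
# glass plane & edge
g=P[box(390,480,240,330)];print("glass z",np.median(g[:,2]))
hb=box(270,500,215,360)&(f.max(-1)<60)&(abs(P[...,2]-.06)<.012);
rr=cv2.minAreaRect(P[hb][:,:2].astype(np.float32));print("hob",rr)
# lid blue
for n in cs:
    h=cv2.cvtColor(cs[n]["frame"],cv2.COLOR_RGB2HSV).astype(int);X=pts(cs[n])
    m=(h[...,0]>98)&(h[...,0]<122)&(h[...,1]>90)&(X[...,1]>.3)&(X[...,1]<.6)&(X[...,2]>.02)&(X[...,2]<.2)&(X[...,0]>.3)&(X[...,0]<.7)
    L=X[m];print(n,len(L))
    if len(L)>20:
        for i in range(4):
            ce=L.mean(0);nn=np.linalg.svd(L-ce,full_matrices=False)[2][2];nn*=np.sign(nn[2]);e=(L-ce)@nn;L=L[abs(e)<max(.003,1.5*e.std())]
        print(len(L),"ctr",ce,"n",nn,"tilt",np.degrees(np.arccos(nn[2])),"std",e.std(),"az",np.degrees(np.arctan2(nn[1],nn[0])))
    # knob: dark points near lid above plane
        e=(X-ce)@nn;dd=np.linalg.norm(X-ce,axis=-1);kk=(e>.012)&(dd<.07)&(e<.05);K=X[kk];print("knob",len(K),K.mean(0),((K-ce)@nn).max())
        v,u=np.nonzero(kk);print("px",u.mean(),v.mean())
for nme,b in dict(jar=(195,255,205,265),sander=(175,260,370,420)).items():
    q=P[box(*b)];q=q[(q[:,2]>.02)];print(nme,q.min(0),q.max(0))
```

```text
warm 13 [ 0.54994785 -0.11589362] 0.0628438723413095 mid [nan nan nan]
hot 184 [0.5421579  0.13704311] 0.0737158706617164 0.0032622109222169983
potz [0.05121574 0.06104492 0.07555742 0.14047451 1.70378334]
pot 234 (array([0.54106303, 0.13342938]), np.float64(0.05841512877629199)) [0.47943822 0.07363244] [0.60134135 0.19485341]
side pot 206 (array([0.54351354, 0.12888977]), np.float64(0.0587203060159875)) [0.48199413 0.06614304] [0.60412704 0.19034823] 0.1404595433175131
glass z 0.05982858217502489
hob ((0.543179452419281, 0.011683106422424316), (0.31045210361480713, 0.4921289384365082), 4.922335624694824)
top 413
255 ctr [0.5442582  0.40716365 0.06077083] n [-0.60746691  0.1215125   0.78499597] tilt 38.279694624603856 std 0.0019218156467612614 az 168.68833357672665
knob 70 [0.51995235 0.40954058 0.08162622] 0.04198275087709208
px 136.0 195.27142857142857
side 61
60 ctr [0.54780703 0.39912679 0.06082583] n [-0.60163448  0.10382528  0.79199511] tilt 37.62764925461495 std 0.0011547917326281186 az 170.20878916825157
knob 57 [0.52165188 0.40113733 0.07596535] 0.0390015752605064
px 224.96491228070175 119.28070175438596
jar [ 0.33263483 -0.06271095  0.02003763] [0.72421627 0.42312451 1.70378334]
sander [ 0.25748812 -0.06271095  0.02000119] [0.35306107 0.49699876 1.70378334]<stdin>:10: RuntimeWarning: Mean of empty slice.
  ret = um.true_divide(
```

Run:
```python
from h import *
import pickle;cs=pickle.load(open("c0.pkl","rb"))
for n in cs:
    c=cs[n];P=pts(c);g=cv2.cvtColor(c["frame"],cv2.COLOR_RGB2GRAY)
    pr=proj(c,[.552,-.113,.06])[0];v,u=np.mgrid[:384,:512]
    W=onplane(c,np.c_[u.ravel(),v.ravel()],.06);d=np.hypot(W[:,0]-.552,W[:,1]+.113).reshape(384,512)
    print(n,pr,g[d<.1].min(),np.median(g[d<.1]),g[d<.1].max())
    m=(g>np.median(g[d<.1])+20)&(d<.1)
    Q=W[m.ravel()];dd=d[m];k=dd>.045;print(k.sum(),circ(Q[k]),"mid",(~k).sum(),Q[~k].mean(0))
    for nm,(a,b,r,z) in dict(jar=(.66,.40,.09,.05),sander=(.30,.42,.1,.015)).items():
        k=(np.hypot(P[...,0]-a,P[...,1]-b)<r)&(P[...,2]>z);q=P[k]
        if len(q):print(nm,q.min(0).round(3),q.max(0).round(3))
```

```text
top [278.18150771 185.68442866] 14 24.0 99
398 (array([ 0.56526253, -0.11170599]), np.float64(0.07650621307334782)) mid 37 [ 0.5657166 -0.1125305  0.06     ]
jar [0.572 0.343 0.05 ] [0.724 0.439 0.148]
sander [0.254 0.337 0.015] [0.353 0.5   0.039]
side [265.64474249 210.53646268] 21 35.0 131
333 (array([ 0.56734791, -0.11375393]), np.float64(0.07613807736693841)) mid 40 [ 0.56710168 -0.11340391  0.06      ]
jar [0.57  0.336 0.05 ] [0.729 0.431 0.141]
sander [0.256 0.33  0.015] [0.357 0.495 0.028]
```

```bash
python3 -m creep '[[[0,0,0,-5,0,8.5,0],[0,0,0,-5,0,8.5,0],[0,0,0,-5,0,8.5,0],[0,0,0,-5,0,8.5,0],[0,0,0,-5,0,8.5,0],[0,0,0,-5,0,8.5,0],[0,0,0,-3,0,8.5,0],[0,0,0,0,0,8.5,0]]]'; python3 -c "
from h import *
s=st();print(s['q'],s['tool_pos'],s['force'],s['opening']);print(Ro.from_rotvec(s['orientation']).as_matrix().round(3));print(toloc([.545,.215,.2]))"
```

```text
t: 0.9
tool_pos: [0.3945, 0.3821, 0.2234]
orientation: [-1.575, -0.096, 0.106]
force: [0.1, 0.1, 0.3]
opening: 0.0927
[ 0.67760058  0.00493578  1.63067438 -0.00233043  1.51479915  0.54924619] [0.39446708 0.38205204 0.22344021] [0.11794489 0.07649167 0.28429397] 0.0927161496956622
[[ 0.992 -0.005 -0.128]
 [ 0.128 -0.007  0.992]
 [-0.006 -1.    -0.007]]
[ 12.80346712   2.38510132 -18.48086619]
```

```bash
python3 -m creep '[[[0.25,4,0,-4.5,0,1.6,0],[0.25,4,0.5,-4.5,0,0,0],[0.25,3,0.5,-4.5,0,0,0],[0.25,0,3,-2.5,0,0,0],[0.25,0,3,0,0,0,0],[0.25,0,3,0,0,0,0],[0.25,0,1,0,0,0,0],[0.25,0,0,0,0,0,0]]]'; python3 -c "
from h import *
s=st();print(s['q'].round(3),s['tool_pos'],s['force'],s['opening']);print(Ro.from_rotvec(s['orientation']).as_matrix().round(3))
print('to start',toloc([.532,.2255,.1]),'contact',toloc([.5358,.1894,.1]),'end',toloc([.566-.0058,-.1128+.0584,.1]))
c=cam('wrist');save('w1.png',c['frame']);c=cam('side');save('s1.png',c['frame'])
"
```

```text
t: 1.7
tool_pos: [0.5043, 0.2444, 0.1101]
orientation: [-1.577, -0.064, 0.075]
force: [0.2, 0.8, -0.4]
opening: 0.07
[ 0.363  0.122  1.72  -0.005  1.308  0.276] [0.50427472 0.24439034 0.11014663] [ 0.22397078  0.84540818 -0.39707069] 0.06999863951188653
[[ 0.996 -0.007 -0.089]
 [ 0.089 -0.008  0.996]
 [-0.008 -1.    -0.007]]
to start [ 2.60199588  1.01000238 -2.12000365] contact [ 2.6609561   1.03501313 -5.74938351] end [  2.93332532   1.20479077 -30.2490772 ]
```

View pics/s1.png

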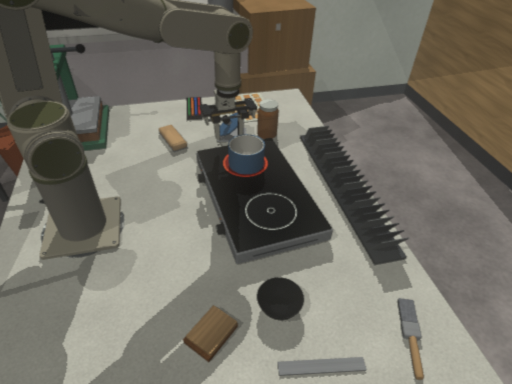

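The side view shows the gripper behind the pot, which is at (246,155) on the hot ring; the white ring is at (271,211) and clear.

```bash
python3 -m creep '[[[0.25,1.4,0.5,-0.6,0,0,-0.4],[0.25,1.4,0.5,-0.6,0,0,0],[0.25,0.1,0.2,-0.8,0,0,0],[0.25,0,0,-0.8,0,0,0],[0.25,0,0,-0.6,0,0,0],[0.25,0,0,-0.5,0,0,0],[0.25,0,0,-0.5,0,0,0],[0.25,0,0,-0.5,0,0,0]]]'
cat > pot.py <<'E'
from h import *
def pot(guess,n="top",zt=.14):
    c=cam(n);P=pts(c);k=(abs(P[...,2]-.136)<.008)&(np.hypot(P[...,0]-guess[0],P[...,1]-guess[1])<.068)
    q=P[k];return len(q),circ(q),(q[:,:2].min(0)+q[:,:2].max(0))/2
E
python3 -c "
from pot import *
s=st();print(s['tool_pos'],s['force'],s['opening'],toloc([.566-.0058,-.1128+.0584,.1]))
print(Ro.from_rotvec(s['orientation']).as_matrix().round(3))
"
```

```text
t: 2.6
tool_pos: [0.5454, 0.1981, 0.1078]
orientation: [-1.572, -0.085, 0.06]
force: [-0.4, -0.6, -0.2]
opening: 0.0698
[0.54540159 0.19811239 0.10776829] [-0.41719989 -0.6348464  -0.15663166] 0.06976127215297633 [ -0.87089027   0.85534295 -25.27703293]
[[ 0.996  0.016 -0.092]
 [ 0.092 -0.002  0.996]
 [ 0.016 -1.    -0.004]]
```

```bash
python3 -m creep '[[[0.25,-0.5,0.3,0,0,0,0.8],[0.25,-0.4,0.3,0,0,0,0],[0.25,0,0.2,-0.3,0,0,0],[0.25,0,0,-0.5,0,0,0],[0.25,0,0,-0.6,0,0,0],[0.25,0,0,-0.7,0,0,0],[0.25,0,0,-0.7,0,0,0],[0.25,0,0,-0.7,0,0,0]]]';
python3 -c "
from pot import *
s=st();print(s['tool_pos'],s['force'],s['opening'],toloc([.566-.0058,-.1128+.0584,.1]))
print(Ro.from_rotvec(s['orientation']).as_matrix().round(3))
print(pot([.545,.11],'side'))
"
```

```text
t: 3.4
tool_pos: [0.5384, 0.162, 0.0991]
orientation: [-1.57, -0.075, 0.074]
force: [-0.2, 3.2, 0.1]
opening: 0.0698
[0.53842095 0.16197431 0.09910261] [-0.21884723  3.22409419  0.08871581] 0.06979624632057072 [  0.12702159  -0.07890732 -21.74643371]
[[ 0.996  0.    -0.094]
 [ 0.094 -0.     0.996]
 [ 0.    -1.    -0.   ]]
(268, (array([0.54421402, 0.1017199 ]), np.float64(0.058820271113123074)), array([0.54485521, 0.10294767]))
```

```bash
for i in 1; do python3 -m creep '[[[0.25,0,0,-0.8,0,0,0],[0.25,0,0,-0.8,0,0,0],[0.25,0,0,-0.8,0,0,0],[0.25,0,0,-0.8,0,0,0],[0.25,0,0,-0.8,0,0,0],[0.25,0,0,-0.8,0,0,0],[0.25,0,0,-0.8,0,0,0],[0.25,0,0,-0.8,0,0,0]]]'; done
python3 -c "
from pot import *
s=st();print(s['force'],toloc([.566-.0060,-.1128+.0590,.1]))
print(pot([.55,.04],'side'))"
```

```text
t: 4.25
tool_pos: [0.5448, 0.0917, 0.0991]
orientation: [-1.571, -0.073, 0.073]
force: [-0.5, 3.6, -0.2]
opening: 0.0698
[-0.54146274  3.62723284 -0.20429987] [  0.15380373  -0.07533645 -14.62821332]
(273, (array([0.54991817, 0.03245541]), np.float64(0.05891690550090441)), array([0.55146979, 0.03638784]))
```

```bash
python3 -m creep '[[[0.25,0.1,0,-0.8,0,0,0],[0.25,0,0,-0.8,0,0,0],[0.25,0,0,-0.8,0,0,0],[0.25,0,0,-0.8,0,0,0],[0.25,0,0,-0.8,0,0,0],[0.25,0,0,-0.8,0,0,0],[0.25,0,0,-0.8,0,0,0],[0.25,0,0,-0.8,0,0,0]]]';python3 -m creep '[[[0.25,0.1,0,-0.8,0,0,0],[0.25,0,0,-0.8,0,0,0],[0.25,0,0,-0.7,0,0,0],[0.25,0,0,-0.6,0,0,0],[0.25,0,0,-0.5,0,0,0],[0.25,0,0,-0.4,0,0,0],[0.25,0,0,-0.3,0,0,0],[0.25,0,0,-0.2,0,0,0]]]'
python3 -c "
from pot import *
s=st();print(s['force'],toloc([.566-.0060,-.1128+.0590,.1]))
print(pot([.56,-.07],'side'),pot([.56,-.07],'top'))"
```

```text
t: 5.1
tool_pos: [0.552, 0.0221, 0.0991]
orientation: [-1.571, -0.073, 0.074]
force: [0.3, 3.8, 0.8]
opening: 0.07
t: 5.9
tool_pos: [0.5573, -0.0252, 0.0991]
orientation: [-1.571, -0.072, 0.074]
force: [0.0, 4.3, 0.3]
opening: 0.0697
[0.01393125 4.32265859 0.29422173] [-1.56733794e-04 -8.64354252e-02 -2.87154734e+00]
(264, (array([ 0.56156215, -0.0827609 ]), np.float64(0.05804636798066366)), array([ 0.56362258, -0.07473611])) (47, (array([ 0.5607975 , -0.08079351]), np.float64(0.05825127827172054)), array([ 0.56014462, -0.10834177]))
```

```bash
python3 -m creep '[[[0.25,0,0,-0.5,0,0,0],[0.25,0,0,-0.5,0,0,0],[0.25,0,0,-0.5,0,0,0],[0.25,0,0,-0.5,0,0,0],[0.25,0,0,-0.4,0,0,0],[0.25,0,0,-0.3,0,0,0],[0.25,0,0,-0.15,0,0,0],[0.25,0,0,0,0,0,0]]]'
python3 -c "
from pot import *
s=st();print(s['force'],toloc([.566-.0060,-.1128+.0590,.1]))
print(pot([.566,-.11],'side'))"
```

```text
t: 6.8
tool_pos: [0.5601, -0.0559, 0.0991]
orientation: [-1.571, -0.072, 0.074]
force: [-0.0, 3.1, 1.1]
opening: 0.0698
[-0.03285522  3.14385175  1.08412109] [ 0.00469768 -0.09049447  0.20715203]
(402, (array([ 0.56574354, -0.11645748]), np.float64(0.059139000991715915)), array([ 0.56675888, -0.11383804]))
```

```bash
python3 -m creep '[[[0.25,0,0,0.5,0,0,0],[0.25,0,0,1,0,0,0],[0.25,0,0,2,0,0,0],[0.25,0,-1,4,0,0,0],[0,0,-4,4,0,0,0],[0,0,-4,5,0,0,0],[0,0,-4,5,0,0,0],[0,0,0,5,0,0,0]]]'
python3 - <<'E'
from h import *
import pickle;cs=pickle.load(open("c0.pkl","rb"))
n=np.array([-.606,.112,.788]);n/=np.linalg.norm(n)
T=cam("top");print(T["t"])
for nm,c in dict(top=cs["top"],side=cs["side"]).items():
    X=pts(c);ce=np.array([.545,.403,.0608]);e=(X-ce)@n;dd=np.linalg.norm(X-ce-.03*n,axis=-1)
    g=c["frame"].max(-1)
    for lo,hi in((.015,.03),(.03,.045)):
        k=(e>lo)&(e<hi)&(dd<.04);K=X[k];print(nm,lo,k.sum(),K.mean(0),K.min(0),K.max(0),e[k].max())
    f=c["frame"][((X-ce)@n>-.01)&(np.linalg.norm(X-ce,axis=-1)<.08)]
q=st();print(q["q"].round(3),q["tool_pos"],Ro.from_rotvec(q["orientation"]).as_matrix().round(3).tolist())
a=cs["top"]["frame"][165:225,100:175];b=cs["side"]["frame"][90:150,190:265]
save("lid.png",np.hstack([cv2.resize(x,None,fx=5,fy=5,interpolation=cv2.INTER_CUBIC) for x in(a,b)]))
E
```

```text
t: 7.65
tool_pos: [0.5377, 0.1846, 0.21]
orientation: [-1.576, -0.064, 0.068]
force: [0.5, 0.5, 0.0]
opening: 0.0921
[-0.03861943  0.51803917  1.65758868]
top 0.015 22 [0.52970041 0.4057679  0.07676967] [0.51885759 0.3979299  0.06541274] [0.53641691 0.42179146 0.0838748 ] 0.029497511871671683
top 0.03 47 [0.51502657 0.41139015 0.08413019] [0.50260363 0.3960707  0.0689525 ] [0.52763236 0.42545101 0.09640369] 0.04284584841647378
side 0.015 27 [0.52372271 0.39821987 0.07333539] [0.50951645 0.3868847  0.06183991] [0.53800019 0.41040334 0.08275186] 0.0296850257037003
side 0.03 23 [0.5168998  0.40604587 0.08222822] [0.5058698  0.39154305 0.0738087 ] [0.52849594 0.41953466 0.08981846] 0.03687408888759623
[ 0.255  0.063  1.601 -0.     1.484  0.166] [0.53514791 0.19222604 0.20770737] [[0.996, -0.005, -0.089], [0.089, -0.002, 0.996], [-0.006, -1.0, -0.001]]
```

View pics/lid.png

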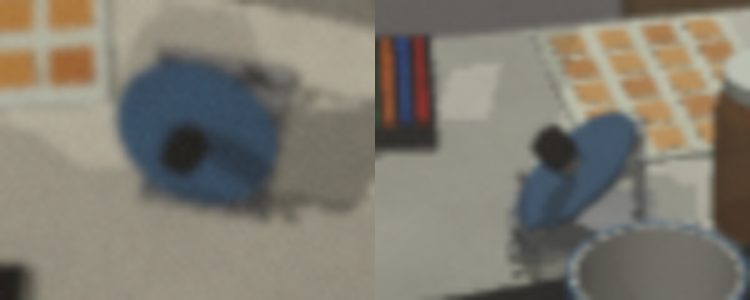

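The crops show the blue lid leaning, with its black knob at top pixel (136.6,195) and side pixel (225.8,119.6), agreeing with the depth estimate of about (0.523, 0.408, 0.074).

```bash
python3 -m creep '[[[0.3,-1,-0.5,3,0,-8.5,0],[0.3,-0.5,-0.5,3.1,0,-8.5,0],[0.3,-0.1,-0.5,3.1,0,-8.5,0],[0.3,0.4,-0.5,3.1,0,-8.5,0],[0.3,0.8,-0.5,3,0,-8.5,0],[0.3,1.2,-0.5,2.9,0,-8.5,0],[0.3,1.7,-0.5,2.6,0,-8.5,0],[0.3,2,-0.5,2.4,0,-8.5,0]]]'
python3 - <<'E'
from h import *
import pickle;cs=pickle.load(open("c0.pkl","rb"))
A=[];b=[]
for nm,uv in dict(top=(136.6,195),side=(225.8,119.6)).items():
    c=cs[nm];o=onplane(c,uv,0.3)[0];d=onplane(c,uv,0)[0]-o;d/=np.linalg.norm(d);M=np.eye(3)-np.outer(d,d);A.append(M);b.append(M@o)
p=np.linalg.solve(sum(A),sum(b));print(p,[np.linalg.norm(M@p-y)for M,y in zip(A,b)])
s=st();print(s["q"].round(3),s["tool_pos"]);print(Ro.from_rotvec(s["orientation"]).as_matrix().round(3))
E
```

```text
t: 8.5
tool_pos: [0.4248, 0.4308, 0.2464]
orientation: [-1.331, -0.994, 1.008]
force: [0.3, 0.4, -0.1]
opening: 0.0654
[0.52457909 0.41112809 0.06795799] [np.float64(0.0020708877939028814), np.float64(0.0020708877939027187)]
[ 0.709  0.146  1.441 -0.002  1.563 -0.582] [0.42483241 0.43084124 0.24636003]
[[ 0.276 -0.005 -0.961]
 [ 0.961 -0.007  0.276]
 [-0.008 -1.     0.003]]
```

```bash
cat >> h.py <<'E'
def frame(y,x):
    y=np.array(y,float);y/=np.linalg.norm(y);x=np.array(x,float);x-=x@y*y;x/=np.linalg.norm(x);return np.c_[x,y,np.cross(x,y)]
def delta(target,Rt):
    s=st();R=Ro.from_rotvec(s["orientation"]).as_matrix()
    print("q",s["q"].round(3),"tcp",s["tool_pos"].round(4),"F",s["force"].round(1),"op",round(s["opening"],4))
    print("shift cm",toloc(target).round(2),"turn deg",np.degrees(Ro.from_matrix(R.T@Rt).as_rotvec()).round(1))
E
python3 -m creep '[[[0.3,0,0.3,0,-8,0,0],[0.3,0,0.3,0,-8,0,0],[0.3,0,0.3,0,-8,0,0],[0.3,0,0.3,0,-7,0,0],[0.3,0,0.3,0,-6,0,0],[0.3,0,0.3,0,0,0,0],[0.3,0,0,0,0,0,0],[0.3,0,0,0,0,0,0]]]'
python3 - <<'E'
from h import *
n=np.array([-.606,.112,.788]);Rt=frame(-n,[.182,.983,0]);k=np.array([.523,.4085,.0735])
delta(k-.008*n+.10*n,Rt)
c=cam("wrist");save("w2.png",c["frame"])
P=pts(c);e=(P-k)@n;print("knob px",proj(c,k))
E
```

```text
t: 9.3
tool_pos: [0.4259, 0.4361, 0.2287]
orientation: [-1.85, -1.419, 0.698]
force: [0.1, 0.4, 0.6]
opening: 0.0652
q [ 1.077  0.012  1.757 -0.677  1.275 -0.064] tcp [0.4259 0.4361 0.2287] F [0.1 0.4 0.6] op 0.0652
shift cm [-0.57  9.25  1.59] turn deg [-0.1 -3.3 -2.9]
knob px [[255.52684103 164.04146938]]
```

View pics/w2.png

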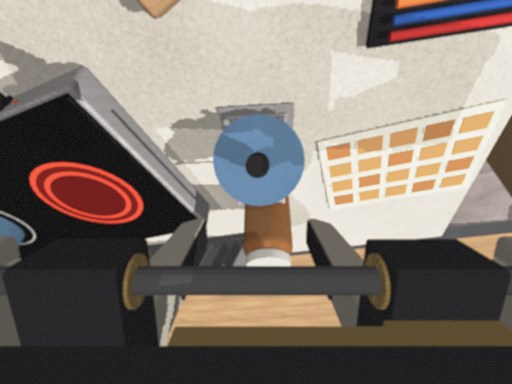

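The wrist view shows the lid face on, its flange centred near (259,160) and its knob at (257,165). The tilt has worked.

```bash
python3 -m creep '[[[0.3,-0.3,1.5,0.8,0,-1.6,-1.4],[0.3,-0.3,1.5,0.8,0,-1.6,-1.4],[0.3,0,1.5,0,0,0,0],[0.3,0,1.2,0,0,0,0],[0.3,0,0.5,0,0,0,0],[0.3,0,0,0,0,0,0],[0.3,0,0,0,0,0,0],[0.3,0,0,0,0,0,0]]]'
cat > lid.py <<'E'
from h import *
def lid(k,c=None):
    c=c or cam("wrist");P=pts(c);h=cv2.cvtColor(c["frame"],cv2.COLOR_RGB2HSV)
    d=np.linalg.norm(P-k,axis=-1);m=(h[...,0]>95)&(h[...,0]<125)&(h[...,1]>70)&(d<.09)
    L=P[m]
    for i in range(5):
        ce=L.mean(0);n=np.linalg.svd(L-ce,full_matrices=False)[2][2];n*=np.sign(n[2]);e=(L-ce)@n;L=L[abs(e)<max(.002,2*e.std())]
    # flange outline: contour -> rays on plane
    cn=max(cv2.findContours(cv2.morphologyEx(m.astype(np.uint8),cv2.MORPH_CLOSE,np.ones((9,9))),cv2.RETR_EXTERNAL,cv2.CHAIN_APPROX_NONE)[0],key=len)[:,0,:].astype(float)
    K=np.array(c["intrinsics"]);R=np.array(c["R"]);o=-R.T@np.array(c["t"])
    r=np.c_[(cn[:,0]-K[0,2])/K[0,0],(cn[:,1]-K[1,2])/K[1,1],np.ones(len(cn))]@R
    Q=o+r*(((ce-o)@n)/(r@n))[:,None]
    B=frame(n,[0,1,0]);q=(Q-ce)@B[:,[0,2]];w=q
    for i in range(4):
        cc,rr=circ(w);w=q[abs(np.hypot(*(q-cc).T)-rr)<.003]
    fc=ce+B[:,[0,2]]@cc
    k2=(P-fc)@n;kk=(k2>.031)&(np.linalg.norm(P-fc,axis=-1)<.055);kt=P[kk]
    print("n",n.round(4),"tilt",np.degrees(np.arccos(n[2])).round(2),"flange",fc.round(4),"r",rr.round(4),len(w),"/",len(q),"top",len(kt),kt.mean(0).round(4) if len(kt) else 0,"k from fl",(fc+.025*n).round(4))
    return fc,n
E
python3 - <<'E'
from lid import *
k=np.array([.523,.4085,.0735]);fc,n=lid(k);k=fc+.025*n
x=np.cross(n,[0,0,1]);x*=np.sign(x[1]);delta(k-.008*n,frame(-n,x))
E
```

```text
t: 10.15
tool_pos: [0.4586, 0.4252, 0.1751]
orientation: [-1.801, -1.485, 0.714]
force: [-0.8, 0.2, 0.4]
opening: 0.0653
n [-0.6048  0.1178  0.7876] tilt 38.04 flange [0.5375 0.4078 0.0552] r 0.0603 304 / 304 top 686 [0.5147 0.4128 0.0836] k from fl [0.5224 0.4107 0.0749]
q [ 1.002  0.028  1.844 -0.693  1.099 -0.097] tcp [0.4585 0.4254 0.1753] F [ 0.3  0.8 -0.1] op 0.0654
shift cm [-0.3  12.74  0.99] turn deg [-0.2 -0.6  0.3]
```

```bash
python3 -m creep '[[[0.4,-0.3,1.5,0.5,0,-0.6,0],[0.4,0,2,0.5,0,0,0],[0.4,0,2,0,0,0,0],[0.4,0,2,0,0,0,0],[0.4,0,1,0,0,0,0],[0.4,0,0.5,0,0,0,0],[0.4,0,0,0,0,0,0],[0.4,0,0,0,0,0,0]]]'
python3 - <<'E'
from h import *
k=np.array([.5224,.4107,.0749]);n=np.array([-.6048,.1178,.7876])
x=np.cross(n,[0,0,1]);x*=np.sign(x[1]);delta(k-.008*n,frame(-n,x))
E
```

```text
t: 11.0
tool_pos: [0.5051, 0.4145, 0.0929]
orientation: [-1.796, -1.498, 0.728]
force: [-1.5, 0.2, -0.8]
opening: 0.0561
q [ 0.916  0.173  1.855 -0.75   0.926 -0.061] tcp [0.5051 0.4145 0.0929] F [-1.5  0.2 -0.8] op 0.0561
shift cm [-0.08  3.31 -0.29] turn deg [-0.2  0.3  0.5]
```

```bash
python3 -m creep '[[[0.4,-0.1,0.7,-0.3,0,0,0.4],[0.4,0,0.7,0,0,0,0],[0.4,0,0.7,0,0,0,0],[0.4,0,0.5,0,0,0,0],[0.4,0,0.3,0,0,0,0],[0.4,0,0.1,0,0,0,0],[0.4,0,0,0,0,0,0],[0.4,0,0,0,0,0,0]]]'
python3 - <<'E'
from h import *
k=np.array([.5224,.4107,.0749]);n=np.array([-.6048,.1178,.7876])
x=np.cross(n,[0,0,1]);x*=np.sign(x[1]);delta(k-.008*n,frame(-n,x))
E
```

```text
t: 11.8
tool_pos: [0.5274, 0.411, 0.0716]
orientation: [-1.801, -1.495, 0.728]
force: [0.2, 0.0, -0.4]
opening: 0.0557
q [ 0.882  0.234  1.831 -0.771  0.882 -0.055] tcp [0.5274 0.411  0.0716] F [ 0.2  0.  -0.4] op 0.0557
shift cm [-0.13  0.24  0.18] turn deg [-0.1  0.2  0.3]
```

Close to the knob centre (within 2 mm). Make a small correction, then close gently.

```bash
python3 -m creep '[[[0.4,-0.1,0.05,0.2,0,0,0],[0.4,0,0,0,0,0,0],[1,0,0,0,0,0,0],[1,0,0,0,0,0,0],[1,0,0,0,0,0,0],[1,0,0,0,0,0,0],[1,0,0,0,0,0,0],[1,0,0,0,0,0,0]]]' 25
python3 - <<'E'
from h import *
k=np.array([.5224,.4107,.0749]);n=np.array([-.6048,.1178,.7876])
x=np.cross(n,[0,0,1]);x*=np.sign(x[1]);delta(k-.008*n,frame(-n,x))
E
```

```text
t: 12.6
tool_pos: [0.5257, 0.4105, 0.0705]
orientation: [-1.801, -1.496, 0.728]
force: [-0.4, 0.7, -0.0]
opening: 0.0296
q [ 0.884  0.232  1.836 -0.774  0.88  -0.05 ] tcp [0.5257 0.4105 0.0705] F [-0.4  0.7 -0. ] op 0.0296
shift cm [-0.05  0.25 -0.02] turn deg [-0.1  0.2  0.3]
```

```bash
python3 -m creep '[[[1,0,-0.2,0,0,0,0],[1,0,-0.4,0,0,0,0],[1,0,-0.8,0,0,0,0],[1,0,-1.2,0,0,0,0],[1,0,-1.5,0,0,0,0],[1,0,-1.5,0,0,0,0],[1,0,-1.5,0,0,0,0],[1,0,-1,0,0,0,0]]]' 45
python3 - <<'E'
from lid import *
s=st();R=Ro.from_rotvec(s["orientation"]).as_matrix();k=s["tool_pos"]-.008*R[:,1];print(s["force"].round(2),s["tool_pos"],k, -R[:,1],s["opening"])
c=cam("wrist");save("w3.png",c["frame"]);lid(k-.02*R[:,1]*-1,c)
E
```

```text
t: 13.4
tool_pos: [0.4714, 0.4195, 0.1381]
orientation: [-1.8, -1.493, 0.731]
force: [0.3, 0.5, -2.2]
opening: 0.0289
[ 0.3   0.54 -2.21] [0.47138894 0.41954079 0.13810192] [0.46656891 0.42044579 0.14442238] [-0.60250394  0.11312568  0.79005796] 0.028884084260242106
n [-0.6011  0.1179  0.7904] tilt 37.77 flange [0.4724 0.4191 0.1142] r 0.0481 148 / 496 top 2889 [0.457  0.4225 0.1503] k from fl [0.4573 0.422  0.1339]
```

View pics/w3.png

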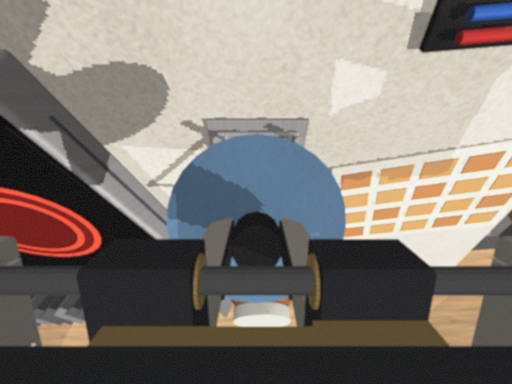

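The lid is held with the knob centred between the fingers, and it has cleared the rest (2.2 N is its weight). Next I level it while lifting.

```bash
python3 -m creep '[[[1,0,-1.5,-1.2,4,0,0],[1,0,-1.6,-1.1,6,0,0],[1,0,-1.8,-0.8,7,0,0],[1,0,-2,-0.6,7,0,0],[1,0,-2,-0.3,6,0,0],[1,0,-1,-0.1,4,0,0],[1,0,-0.5,0,2,0,0],[1,0,0,0,0,0,0]]]'
python3 - <<'E'
from lid import *
s=st();R=Ro.from_rotvec(s["orientation"]).as_matrix();print(R.round(3))
delta([.566,-.115,.25],frame([0,0,-1],R[:,0]))
E
```

```text
t: 14.25
tool_pos: [0.4637, 0.4221, 0.2605]
orientation: [-1.291, -1.089, 1.073]
force: [0.2, -1.5, -2.4]
opening: 0.0296
[[ 0.173  0.01  -0.985]
 [ 0.985  0.003  0.173]
 [ 0.004 -1.    -0.009]]
q [ 0.659  0.183  1.374 -0.004  1.575 -0.738] tcp [0.4637 0.4221 0.2605] F [ 0.2 -1.5 -2.4] op 0.0296
shift cm [-51.13   1.01 -19.36] turn deg [ 0.5 -0.   0.3]
```

```bash
python3 -m creep '[[[1,-1,0,-0.4,0.5,0,0],[1,-2,0,-0.8,0,0,0.3],[1,-3,0,-1.1,0,0,0],[1,-3.5,0,-1.3,0,0,0],[1,-3.5,0,-1.3,0,0,0],[1,-3.5,0,-1.3,0,0,0],[1,-3.5,0,-1.3,0,0,0],[1,-3.5,0,-1.3,0,0,0]]]'
python3 -m creep '[[[1,-3.5,0,-1.3,0,0,0],[1,-3.5,0,-1.3,0,0,0],[1,-3.5,0,-1.3,0,0,0],[1,-3.5,0,-1.3,0,0,0],[1,-3,0,-1.1,0,0,0],[1,-2,0,-0.7,0,0,0],[1,-1,0,-0.3,0,0,0],[1,0,0,0,0,0,0]]]'
python3 - <<'E'
from lid import *
s=st();R=Ro.from_rotvec(s["orientation"]).as_matrix();print(R.round(3))
delta([.566,-.115,.25],frame([0,0,-1],R[:,0]))
from pot import *
c=cam("side");save("s4.png",c["frame"]);w=cam("wrist");save("w4.png",w["frame"])
save("sw4.png",np.hstack([c["frame"][100:324,180:380],w["frame"][80:304]]))
print(pot([.566,-.115],'side'))
E
```

```text
t: 15.05
tool_pos: [0.5051, 0.1674, 0.2539]
orientation: [-1.287, -1.084, 1.098]
force: [0.2, -1.0, -2.1]
opening: 0.0294
t: 15.85
tool_pos: [0.538, -0.056, 0.2492]
orientation: [-1.29, -1.076, 1.108]
force: [-0.5, -0.6, -2.5]
opening: 0.0293
[[ 0.159 -0.009 -0.987]
 [ 0.987 -0.019  0.159]
 [-0.02  -1.     0.005]]
q [-0.185 -0.03   1.619 -0.02   1.558 -1.595] tcp [ 0.538  -0.056   0.2492] F [-0.5 -0.6 -2.5] op 0.0293
shift cm [-5.38  0.01 -3.7 ] turn deg [-0.3 -0.  -1.1]
(387, (array([ 0.56601881, -0.11785581]), np.float64(0.05872894025309631)), array([ 0.56620213, -0.1164974 ]))
```

View pics/sw4.png

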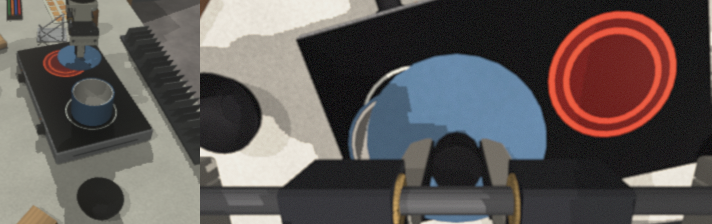

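The side view shows the pot standing inside the white ring. The wrist view shows the level lid hiding the pot, so I move further out in +x to see the pot rim and the lid together.

```bash
python3 -m creep '[[[1,-0.5,-0.8,-2,0,0,-1],[1,-0.6,-0.8,-2.5,0,0,0],[1,-0.6,-0.8,-2.5,0,0,0],[1,-0.6,-0.8,-2.5,0,0,0],[1,-0.6,-0.8,-2.5,0,0,0],[1,-0.4,-0.8,-1.5,0,0,0],[1,0,0,-0.7,0,0,0],[1,0,0,0,0,0,0]]]'
python3 - <<'E'
from lid import *
s=st();R=Ro.from_rotvec(s["orientation"]).as_matrix();print(R.round(3))
delta([.566,-.115,.25],frame([0,0,-1],R[:,0]))
import pickle
w=cam("wrist");t=cam("top");c=cam("side");pickle.dump((w,t,c,s),open("c5.pkl","wb"))
print(proj(w,[.566,-.116,.14]))
save("w5.png",w["frame"])
E
```

```text
t: 16.8
tool_pos: [0.6781, -0.0962, 0.2967]
orientation: [-1.267, -1.099, 1.106]
force: [-0.3, 0.2, -2.0]
opening: 0.0291
[[ 0.142 -0.007 -0.99 ]
 [ 0.99   0.002  0.142]
 [ 0.001 -1.     0.007]]
q [-2.160e-01  3.570e-01  1.105e+00  1.000e-03  1.688e+00 -1.644e+00] tcp [ 0.6781 -0.0962  0.2967] F [-0.3  0.2 -2. ] op 0.0291
shift cm [-3.46  4.75 10.8 ] turn deg [-0.4  0.   0.1]
[[223.7152402   85.11919527]]
```

View pics/w5.png

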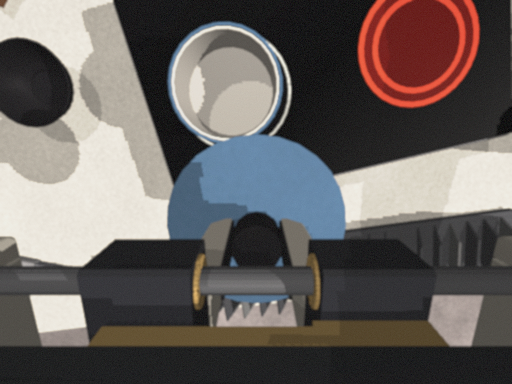

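The wrist view shows the whole pot mouth centred near (226,84) and the held lid's flange with its top edge at (256,135), so I can measure the two against each other in one picture.

```bash
cat > rel.py <<'E'
from lid import *
import pickle
from scipy.optimize import least_squares
def fit(P,r0=None):
    for i in range(5):
        f=(lambda p:np.hypot(P[:,0]-p[0],P[:,1]-p[1])-(r0 or p[2]))
        s=least_squares(f,[*P[:,:2].mean(0),.06],loss="soft_l1",f_scale=.001);e=f(s.x);P=P[abs(e)<max(.002,2.5*e.std())]
    return s.x.round(4),len(P),e.std().round(5)
if __name__=="__main__":
    w,t,c,s=pickle.load(open("c5.pkl","rb"));R=Ro.from_rotvec(s["orientation"]).as_matrix()
    for nm,a in(("wrist",w),("top",t),("side",c)):
        X=pts(a);d=np.hypot(X[...,0]-.566,X[...,1]+.116)
        m=(abs(X[...,2]-.14)<.005)&(d<.07);q=X[m];print(nm,"rim z",np.median(q[:,2]).round(4),"depth fit",fit(q))
        h=cv2.cvtColor(a["frame"],cv2.COLOR_RGB2HSV).astype(int)
        # outer and inner edges of the rim mask, cast on z=.14
        mm=cv2.morphologyEx(m.astype(np.uint8),cv2.MORPH_CLOSE,np.ones((3,3)))
        cn=cv2.findContours(mm,cv2.RETR_CCOMP,cv2.CHAIN_APPROX_NONE)[0]
        for k in sorted(cn,key=len)[-2:]:
            if len(k)>20: print("   edge",fit(onplane(a,k[:,0],.14)))
    X=pts(w);h=cv2.cvtColor(w["frame"],cv2.COLOR_RGB2HSV).astype(int)
    m=(h[...,0]>95)&(h[...,0]<125)&(h[...,1]>70);m[:130]=0;m[238:]=0
    L=X[m&(abs(X[...,2]-(s["tool_pos"][2]-.02))<.015)];zt=np.median(L[:,2]);A=np.c_[L[:,:2]-L[:,:2].mean(0),np.ones(len(L))]
    co=np.linalg.lstsq(A,L[:,2],rcond=None)[0];print("flange z",zt,"expect",s["tool_pos"][2]-.0195,"slope deg",np.degrees(co[:2]).round(2))
    pts2=[]
    for v in range(134,236):
        u=np.nonzero(m[v])[0]
        if len(u)>10: pts2+=[(u[0]-.5,v),(u[-1]+.5,v)]
    for u in range(215,300):
        v=np.nonzero(m[:,u])[0]
        if len(v): pts2.append((u,v[0]-.5))
    Q=onplane(w,pts2,zt);print("flange",fit(Q),fit(Q,.062),"tcp",s["tool_pos"],"expected axis at",(s["tool_pos"]+.0195*R[:,1])[:2], "tooly",R[:,1].round(3))
E
python3 rel.py
```

```text
wrist rim z 0.1406 depth fit (array([ 0.5668, -0.1141,  0.058 ]), 2315, np.float64(0.00201))
   edge (array([ 0.5652, -0.1144,  0.0585]), 606, np.float64(0.0034))
top rim z 0.1394 depth fit (array([ 0.5634, -0.1126,  0.0584]), 88, np.float64(0.00191))
   edge (array([ 0.562 , -0.1133,  0.0599]), 47, np.float64(0.00189))
   edge (array([ 0.5629, -0.1129,  0.058 ]), 56, np.float64(0.0018))
side rim z 0.1377 depth fit (array([ 0.5662, -0.1173,  0.0586]), 235, np.float64(0.00235))
   edge (array([ 0.5655, -0.1193,  0.0559]), 88, np.float64(0.0011))
   edge (array([ 0.5655, -0.1196,  0.0608]), 104, np.float64(0.00132))
flange z 0.277431637527767 expect 0.2771923293318424 slope deg [-0.27 -0.23]
flange (array([ 0.6759, -0.0961,  0.0608]), 257, np.float64(0.00076)) (array([ 0.6774, -0.0963,  0.06  ]), 263, np.float64(0.00101)) tcp [ 0.6781065  -0.09617998  0.29669233] expected axis at [ 0.67796702 -0.09613737] tooly [-0.007  0.002 -1.   ]
```

Run:
```python
from rel import *
w,t,c,s=pickle.load(open("c5.pkl","rb"))
for nm,a,z in(("wrist",w,.1406),("side",c,.139)):
    X=pts(a);d=np.hypot(X[...,0]-.566,X[...,1]+.116)
    for th in(.001,.002,.003):
        q=X[(abs(X[...,2]-z)<th)&(d<.07)&(d>.045)];ang=np.arctan2(q[:,1]+.1145,q[:,0]-.5665);ce=np.array([.5665,-.1145])
        r=np.hypot(*(q[:,:2]-ce).T)
        # per-sector inner & outer radii -> balanced circle
        S=np.floor((ang+np.pi)/(np.pi/12)).astype(int)
        lo=[];hi=[]
        for k in range(24):
            rr=r[S==k]
            if len(rr)>5:
                u=np.array([np.cos(-np.pi+(k+.5)*np.pi/12),np.sin(-np.pi+(k+.5)*np.pi/12)]);lo.append(ce+np.percentile(rr,5)*u);hi.append(ce+np.percentile(rr,95)*u)
        print(nm,th,len(q),"fit",fit(q,.05875)[0][:2],"in",fit(np.array(lo)),"out",fit(np.array(hi)))
```

```text
wrist 0.001 1555 fit [ 0.5667 -0.1142] in (array([ 0.5668, -0.1142,  0.0555]), 23, np.float64(0.00016)) out (array([ 0.5666, -0.1143,  0.0613]), 22, np.float64(0.00019))
wrist 0.002 2059 fit [ 0.5668 -0.1142] in (array([ 0.5668, -0.1142,  0.0554]), 23, np.float64(0.00012)) out (array([ 0.5667, -0.1143,  0.0612]), 22, np.float64(0.00017))
wrist 0.003 2154 fit [ 0.5668 -0.1142] in (array([ 0.5668, -0.1142,  0.0553]), 23, np.float64(0.00013)) out (array([ 0.5667, -0.1143,  0.0612]), 22, np.float64(0.00018))Traceback (most recent call last):
  File "<stdin>", line 15, in <module>
  File "rel.py", line 7, in fit
    s=least_squares(f,[*P[:,:2].mean(0),.06],loss="soft_l1",f_scale=.001);e=f(s.x);P=P[abs(e)<max(.002,2.5*e.std())]
                        ~^^^^^^
IndexError: too many indices for array: array is 1-dimensional, but 2 were indexed
```

```bash
python3 -m creep '[[[1,-0.3,0.5,1.5,0,0,0],[1,-0.3,0.6,2,0,0,0],[1,-0.3,0.8,2,0,0,0],[1,-0.3,0.8,2,0,0,0],[1,-0.3,0.8,1.5,0,0,0],[1,-0.2,0.8,0.8,0,0,0],[1,-0.1,0.8,0.5,0,0,0],[1,0,0.5,0,0,0,0]]]'
python3 -c "
from h import *
R=Ro.from_rotvec(st()['orientation']).as_matrix();delta([.567,-.1145,.185],frame([0,0,-1],R[:,0]))"
```

```text
t: 17.75
tool_pos: [0.5621, -0.0959, 0.2394]
orientation: [-1.266, -1.101, 1.108]
force: [-0.2, -0.3, -2.0]
opening: 0.0292
q [-0.259  0.053  1.552  0.     1.544 -1.689] tcp [ 0.5621 -0.0959  0.2394] F [-0.2 -0.3 -2. ] op 0.0292
shift cm [-1.78  5.43 -0.79] turn deg [-0.4  0.   0.1]
```

```bash
python3 -m creep '[[[1,-0.6,0.8,-0.3,-0.4,0,0],[1,-0.6,0.8,-0.3,0,0,0],[1,-0.5,0.8,-0.2,0,0,0],[1,0,0.8,0,0,0,0],[1,0,0.8,0,0,0,0],[1,0,0.5,0,0,0,0],[1,0,0.2,0,0,0,0],[1,0,0,0,0,0,0]]]'
python3 - <<'E'
from rel import *
s=st();R=Ro.from_rotvec(s["orientation"]).as_matrix();delta([.5672,-.1142,.1625],frame([0,0,-1],R[:,0]))
E
```

```text
t: 18.55
tool_pos: [0.5676, -0.115, 0.187]
orientation: [-1.27, -1.105, 1.105]
force: [0.4, -0.0, -2.0]
opening: 0.0291
q [-2.890e-01  9.900e-02  1.600e+00  1.000e-03  1.444e+00 -1.720e+00] tcp [ 0.5676 -0.115   0.187 ] F [ 0.4 -0.  -2. ] op 0.0291
shift cm [0.07 2.45 0.05] turn deg [-0.1  0.   0.1]
```

```bash
python3 -m creep '[[[1,0.05,0.3,0.04,0,0,0],[1,0,0.3,0,0,0,0],[1,0,0.3,0,0,0,0],[1,0,0.2,0,0,0,0],[1,0,0.1,0,0,0,0],[1,0,0,0,0,0,0],[1,0,0,0,0,0,0],[1,0,0,0,0,0,0]]]'
python3 - <<'E'
from rel import *
s=st();R=Ro.from_rotvec(s["orientation"]).as_matrix();delta([.5672,-.1142,.1625],frame([0,0,-1],R[:,0]))
c=cam("side");w=cam("wrist");p=proj(c,[.566,-.115,.14])[0].astype(int)
a=c["frame"][p[1]-50:p[1]+50,p[0]-65:p[0]+65];save("s6.png",cv2.resize(a,None,fx=6,fy=6,interpolation=cv2.INTER_CUBIC))
E
```

```text
t: 19.35
tool_pos: [0.5681, -0.1142, 0.1754]
orientation: [-1.272, -1.107, 1.105]
force: [0.9, -0.4, -2.7]
opening: 0.0294
q [-2.880e-01  1.050e-01  1.615e+00  1.000e-03  1.421e+00 -1.719e+00] tcp [ 0.5681 -0.1142  0.1754] F [ 0.9 -0.4 -2.7] op 0.0294
shift cm [-0.01  1.29  0.09] turn deg [ 0.  -0.   0.1]
```

View pics/s6.png

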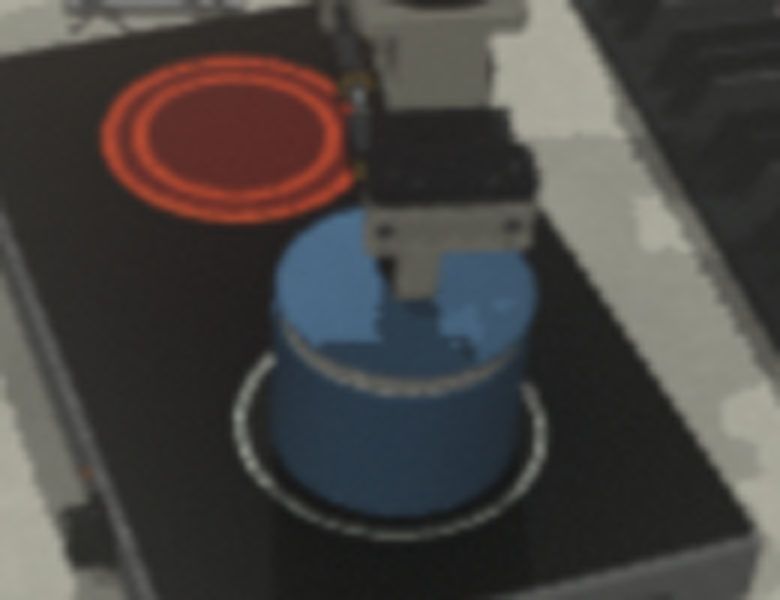

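The side crop shows the lid (275–537 px, centre 406) over the pot (centre about 401–402), so it is slightly right, matching the 0.9 mm x error. I correct that and go down slowly.

```bash
python3 -m creep '[[[1,0,0,0.1,0,0,0],[1,0,0.1,0.05,0,0,0],[1,0,0.1,0,0,0,0],[1,0,0.1,0,0,0,0],[1,0,0.05,0,0,0,0],[1,0,0,0,0,0,0],[1,0,0,0,0,0,0],[1,0,0,0,0,0,0]]]'
python3 - <<'E'
from rel import *
s=st();R=Ro.from_rotvec(s["orientation"]).as_matrix();delta([.5672,-.1142,.1625],frame([0,0,-1],R[:,0]))
E
```

```text
t: 20.25
tool_pos: [0.5665, -0.114, 0.1717]
orientation: [-1.272, -1.107, 1.104]
force: [0.1, 0.2, -2.1]
opening: 0.0291
q [-2.880e-01  1.040e-01  1.623e+00  1.000e-03  1.414e+00 -1.719e+00] tcp [ 0.5665 -0.114   0.1717] F [ 0.1  0.2 -2.1] op 0.0291
shift cm [-0.01  0.92 -0.07] turn deg [ 0.1 -0.   0.1]
```

```bash
python3 -m creep '[[[1,0,0.1,-0.05,0,0,0],[1,0,0.1,0,0,0,0],[1,0,0.1,0,0,0,0],[1,0,0.1,0,0,0,0],[1,0,0.1,0,0,0,0],[1,0,0,0,0,0,0],[1,0,0,0,0,0,0],[1,0,0,0,0,0,0]]]'
python3 - <<'E'
from rel import *
s=st();R=Ro.from_rotvec(s["orientation"]).as_matrix();delta([.5672,-.1142,.1625],frame([0,0,-1],R[:,0]))
E
```

```text
t: 21.05
tool_pos: [0.567, -0.1141, 0.1662]
orientation: [-1.272, -1.107, 1.105]
force: [-0.5, 0.3, -2.2]
opening: 0.0288
q [-2.880e-01  1.090e-01  1.628e+00  1.000e-03  1.404e+00 -1.719e+00] tcp [ 0.567  -0.1141  0.1662] F [-0.5  0.3 -2.2] op 0.0288
shift cm [-0.01  0.37 -0.02] turn deg [ 0.  -0.   0.1]
```

The plug is already about 4 mm into the mouth with no contact force. I continue down.

```bash
python3 -m creep '[[[1,0,0.07,0,0,0,0],[1,0,0.07,0,0,0,0],[1,0,0.07,0,0,0,0],[1,0,0.05,0,0,0,0],[1,0,0.03,0,0,0,0],[1,0,0,0,0,0,0],[1,0,0,0,0,0,0],[1,0,0,0,0,0,0]]]'
python3 - <<'E'
from rel import *
s=st();R=Ro.from_rotvec(s["orientation"]).as_matrix();delta([.5672,-.1142,.1625],frame([0,0,-1],R[:,0]))
E
```

```text
t: 21.85
tool_pos: [0.5672, -0.1141, 0.1637]
orientation: [-1.272, -1.107, 1.104]
force: [0.2, 0.1, -1.6]
opening: 0.029
q [-2.880e-01  1.110e-01  1.630e+00  1.000e-03  1.399e+00 -1.719e+00] tcp [ 0.5672 -0.1141  0.1637] F [ 0.2  0.1 -1.6] op 0.029
shift cm [-0.01  0.12 -0.  ] turn deg [ 0.1 -0.   0.1]
```

```bash
python3 -m creep '[[[1,0,0.03,0,0,0,0],[1,0,0.03,0,0,0,0],[1,0,0.03,0,0,0,0],[1,0,0.03,0,0,0,0],[1,0,0.03,0,0,0,0],[1,0,0,0,0,0,0],[1,0,0,0,0,0,0],[1,0,0,0,0,0,0]]]'
python3 - <<'E'
from rel import *
s=st();R=Ro.from_rotvec(s["orientation"]).as_matrix();delta([.5672,-.1142,.1625],frame([0,0,-1],R[:,0]));print(s["wrist_torque"])
E
```

```text
t: 22.65
tool_pos: [0.5673, -0.1142, 0.1636]
orientation: [-1.273, -1.108, 1.104]
force: [-2.4, -0.1, 3.1]
opening: 0.029
q [-2.880e-01  1.110e-01  1.631e+00  1.000e-03  1.398e+00 -1.719e+00] tcp [ 0.5673 -0.1142  0.1636] F [-2.4 -0.1  3.1] op 0.029
shift cm [-0.01  0.11  0.01] turn deg [ 0.1 -0.   0.1]
[0.35479749 0.42801714 0.06108482]
```

```bash
python3 -m creep '[[[1,0,0,0,0,0,0],[0.65,0,0,0,0,0,0],[0.6,0,0,0,0,0,0],[0.5,0,0,0,0,0,0],[0.4,0,0,0,0,0,0],[0.4,0,0,0,0,0,0],[0.4,0,0,0,0,0,0],[0.4,0,0,0,0,0,0]]]' 5
python3 -c "
from h import *
s=st();print(s['force'],s['tool_pos'])
c=cam('side');p=proj(c,[.566,-.115,.14])[0].astype(int)
a=c['frame'][p[1]-50:p[1]+50,p[0]-65:p[0]+65];save('s7.png',cv2.resize(a,None,fx=6,fy=6,interpolation=cv2.INTER_CUBIC))
"
```

```text
t: 23.45
tool_pos: [0.5681, -0.1144, 0.1631]
orientation: [-1.274, -1.108, 1.104]
force: [0.6, -0.1, -0.7]
opening: 0.0558
[ 0.6419554  -0.06123755 -0.68396483] [ 0.56806022 -0.11439902  0.16307017]
```

```bash
python3 -m creep '[[[0.4,0,-0.5,0,0,0,0],[0.4,0,-1,0,0,0,0],[0.4,0,-1.5,0,0,0,0],[0.4,0,-2,0,0,0,0],[0.4,0,-3,0,0,0,0],[0.4,0,-3,-2,0,0,0],[0.4,0,-2,-3,0,0,0],[0.4,0,0,-2,0,0,0]]]'
python3 - <<'E'
from rel import *
k=np.array([.5665,-.1142,.16]);w=cam("wrist");fc,n=lid(k,w)
t=cam("top");c=cam("side")
for nm,a in(("top",t),("side",c)):
    X=pts(a);h=cv2.cvtColor(a["frame"],cv2.COLOR_RGB2HSV).astype(int)
    m=(h[...,0]>95)&(h[...,0]<125)&(h[...,1]>70)&(np.hypot(X[...,0]-.5665,X[...,1]+.1142)<.06)&(X[...,2]>.135)&(X[...,2]<.152);L=X[m]
    A=np.c_[L[:,:2]-L[:,:2].mean(0),np.ones(len(L))];co=np.linalg.lstsq(A,L[:,2],rcond=None)[0];print(nm,len(L),"z",np.median(L[:,2]),"slope",np.degrees(co[:2]))
p=proj(c,[.566,-.115,.14])[0].astype(int);a=c['frame'][p[1]-50:p[1]+50,p[0]-50:p[0]+50]
save('f.png',np.hstack([cv2.resize(a,(384,384),interpolation=cv2.INTER_CUBIC),w['frame'][:,50:450]]))
E
```

```text
t: 24.3
tool_pos: [0.6372, -0.1241, 0.3078]
orientation: [-1.279, -1.111, 1.102]
force: [-0.0, 0.6, 0.9]
opening: 0.0556
n [-4.0e-04  2.5e-03  1.0e+00] tilt 0.14 flange [ 0.567  -0.1152  0.1441] r 0.0605 312 / 312 top 692 [ 0.5666 -0.1142  0.181 ] k from fl [ 0.567  -0.1151  0.1691]
top 712 z 0.14254742421483665 slope [ 0.19635979 -0.05701831]
side 769 z 0.14122432591721507 slope [0.03440521 0.00336814]
```

View pics/f.png

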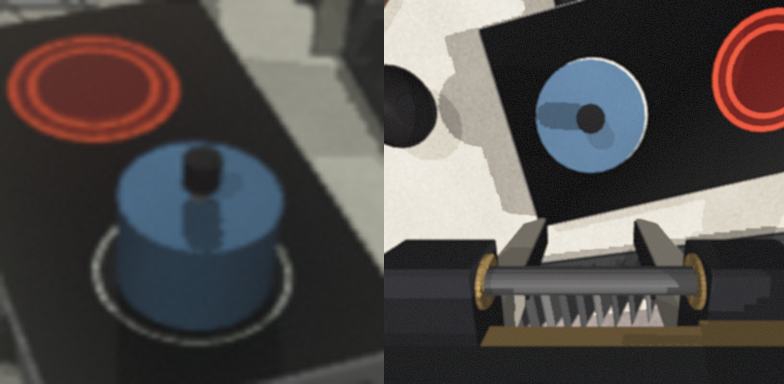

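The last view shows the lid level on the pot, the knob central, no gap at the rim, and the white ring visible all round the pot.

```bash
python3 -c "
from plant import robot
print(robot.close_job())"
```

```text
the job is handed in; nothing more can be done
None
```

The pot now stands inside the white keep-warm ring with its lid seated, and the job is handed in at about 24.5 s of the 72 s allowed. No verdict was reported.

**Pot:** I pushed it across the glass with the two part-open fingers low on its outside, using about 3–4 N. Its centre ended about 2 mm from the ring's centre, with 13 mm of room all round.

**Lid:** I gripped it by the knob square to its tilt, lifted it off the rest, levelled it over the pot and lowered it in. It went down freely until about 5 N of contact at the bottom, and I released it there.

**Last checks:**
- The lid's tilt measured 0.14° in the wrist view and up to 0.2° in the top and side views.
- In the wrist view the top of the lid's flange is 3.5 mm above the rim measured earlier. A 3 mm flange should sit 3 mm above it, so it is fully down within measuring error.
- The side and wrist pictures showed no gap at the rim and the gripper clear of everything.

**Disagreements:** The cameras differed by a few millimetres on the pot's position, so I relied on the wrist camera, which saw the pot and lid together. The top and side cameras read the lid's height 1.5–3 mm lower than the wrist camera did. I did not measure the other objects again at the end, but the arm went nowhere near them and felt no unexpected force.

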